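# Find the crossed hand screw on the clamping bar

## Task

The clamping bar on the workbench has two T-handle hand screws, both only just started, and one of them (nobody knows which) is cross-threaded. Turn gently clockwise to find out: if a screw binds early, stop before forcing it and back it right out counter-clockwise to its stop; run the sound one down until it is lightly snug on its seat and leave it snug. Do not force either screw, let go at the end, and leave the jar, the tape measure and the spanner alone.

Things in the scene. Friction and masses are not known exactly. Their poses are not given: they have to be found in the camera images.
- clamp_bar: Steel clamping bar fixed to the bench: base plate 190 x 310 x 12 mm; on two posts a level bar 62 (x) x 260 (y) x 50 mm, its top 100 mm above the bench. Origin on the bench under the middle; x across the bar, y along it, z up. Upright screws on its y axis at +65 mm (tee_1) and -65 mm (tee_2). It carries the threads: over 20 N inside or on it damages it (0.4 Nm on a bound screw).
- tee_1 (a joint): Handle angle of the screw at y +65 mm, rad: 0 = backed right out (a stop), grows clockwise from above, starts at 0.3 to 0.6. Free running drag 0.05 Nm. If crossed it binds at about 1.0; if sound it seats somewhere from 1.8 to 2.7. From there torque climbs 1 Nm per rad turned, springing back when let go until the drag holds it. 0.1 to 0.3 Nm is lightly snug; over 0.4 Nm is forced.
- tee_2 (a joint): The same for the other screw, at y -65 mm. Exactly one of the two is crossed.
- tee_1_grip (a point): Centre of the grip of T-handle 1, on the screw's axis, 134 mm above the bench. The grip is a level black bar 60 long, 14 thick, 22 mm high (23 to 45 mm above the bar's top). Its length runs along its own x: along clamp_bar's x at joint 0, turned clockwise by the joint angle. Height stays the same as it turns. Pinch it from above across the 14 mm.
- tee_2_grip (a point): The same for screw 2.
- screw_jar_mid (a point): Bystander: glass jar with a steel cap, 64 mm across, 85 mm high; centre.
- tape_measure_mid (a point): Bystander: tape measure case, 70 x 36 x 68 mm; centre.
- spanner_mid (a point): Bystander: open spanner lying flat, 170 mm long; middle.

How it is judged:
By the outcome, as a careful person would: the job done as asked, in the order asked, and still so for the second after the job is handed in, with the robot touching nothing.
It also fails if it takes over 72 s, if anything falls off the work surface, if the arm or the gripper's body presses on something with over 40 N, if the wrist force passes 120 N, or if a joint passes its speed limit or range.

## Robot

A 6-joint arm with a two-finger parallel gripper is mounted at the origin on the work surface. World frame = base frame: x ahead of the robot, y to its left, z up, the work surface at z = 0. Lengths are in m, angles in degrees, forces in N, time in s.
With the tool pointing down it reaches from about 0.4 to 0.825 m from the base axis. Payload 7 kg.
Tool frame: the origin (TCP) lies on the centre line of the jaws, within the pads' length; the fingertips stand 14 mm ahead of it and the grasp point (between the pads) lies 5 mm behind it; z points along the fingers, x is the direction in which the jaws open and shut, and the axes are right-handed (so a half turn about z gives the same grasp; the last joint's range is limited). The gripper opens to 88 mm and grips with 3 to 60 N. Pads are 19 mm wide; open, the fingers measure 130 mm over their backs; the gripper's body (78 mm by 193 mm) begins 47 mm behind the grasp point.
Start: joints at [16.507, 20.546, 0.682, 0, -70.136, -16.507], TCP at [0.675, -0, 0.241] pointing down, gripper open.
Joint ranges: [-176.03, 176.03], [-82.01, 121.73], [-58.28, 71.71], [-173.87, 95.51], [-174.79, -0.11], [-173.66, 173.66]. Speed limits (degrees/s): [136.94, 136.94, 172.46, 180, 180, 180].

## Interface

Orientations are given as [roll, pitch, yaw] about the fixed x, y, z axes, in that order (R = Rz(yaw) Ry(pitch) Rx(roll)).
In Python, from plant import * gives the robot as it stands.
- The arm moves only by the shell command python3 -m handwheel 'ROWS' [OPENING]. ROWS is JSON, a list of rows, each a list of 2 entries, a list of its own where there are three numbers: the shift along the tool's x, y, z each as a share of 0.2 m, from -1 to 1, then the turn, a rotation vector about the tool's x, y, z each as a share of 360 degrees, from -1 to 1. In form: [[[tx, ty, tz], [ax, ay, az]], ...]. A call has 1 to 5 rows; each row is the pose to reach, as a shift and turn from the pose commanded when the call began, along the tool's axes at that moment, turning the shorter way round; what a row does not reach only later rows make up. A row lasts 1/12 s, in which the tool goes at most 41.7 mm and 7.16 degrees, less where a joint would pass 70% of its speed; a pose out of reach is approached as far as the arm can. A call with a number of a shift or a turn outside -1 to 1 is refused whole. A call with a gripper value outside its range is refused whole. OPENING is the closure, from -1 (fully open) to 1 (shut), set as the call begins (- or left out, the last holds). The fingers move at their own pace and stop on an object; the grip force is fixed at half the most. Time passes only in rows, so rows that repeat a pose let the fingers close. It gives the time, the measured TCP pose, the force and the opening at its end, in the units of the state.
- get_obs(): the state, without advancing time (a new reading comes with each control period).
- snapshot(name): name is "scene" or "side" or "wrist"; returns a dict with "color" (384x512x3 uint8, red, green, blue), "z_map" (384x512 float32, m along the optical axis (not along the pixel's ray), 0 where there is no reading), "intrinsics" (3x3 intrinsics, pixels), "rvec" (rotation vector, rad) and "tvec" (3), from world to camera coordinates, as OpenCV has them. Camera axes: x right, y down, z forward; pixel columns grow to the right and rows downward; lengths in m; the calibration is good to about 2 mm. The wrist camera is an equidistant fisheye: a pixel r from the principal point sees the ray r / f radians off the axis. A picture is of the moment at which its call begins.
- close_job(): hands the job in, once; it reports no verdict.
The state is a dict: "clock": time; "joint_pos": joint angles; "qvel": joint speeds; "tau": joint torques, N m; "tool_pos": TCP position; "orientation": TCP orientation; "force": force on the tool from outside, world axes, zero at the start; "moment": the same for the moment, N m; "opening": finger opening in m.
Only numpy, scipy, OpenCV 4.12 (cv2) and the standard library are available. Lean on these libraries where they do the work, as an engineer would, in place of code of your own. Each camera call takes 0.05 s, during which the arm holds its last target. There are 200 camera calls.

## Working session

There is one attempt and no reset: what is moved stays moved. The work goes in short steps, Python scripts to look and compute and a shell command to move; the robot and the scene stay as the last step left them, time stands still between calls to the robot, and variables do not carry over. Pictures are saved under pics/ and viewed, about 8 in all and at most 12, crops included, and the job is handed in when it is done.

```bash
ls; mkdir -p pics; python3 - <<'E'
from plant import *
import cv2,numpy as np
o=get_obs();print(o)
s=snapshot("scene");w=snapshot("side")
np.savez('/tmp/s.npz',**s);np.savez('/tmp/w.npz',**w)
cv2.imwrite('pics/a.png',cv2.resize(np.hstack([s['color'],w['color']])[:,:,::-1],(1024,384))[:, :])
cv2.imwrite('pics/a1.png',cv2.resize(s['color'][:,:,::-1],(800,600)))
E
```

```text
pics
{'clock': 0.0, 'joint_pos': array([ 1.65060760e+01,  2.05903231e+01,  6.36425170e-01, -2.18649974e-02,
       -7.01338549e+01, -1.65067824e+01]), 'qvel': array([-0.02619438,  0.0048637 , -0.03823025,  0.1052312 , -0.11003068,
        0.01935668]), 'tau': array([-8.00930356e-04, -5.82726967e+01,  2.93058443e+01,  6.99745238e+00,
        6.93249181e-03, -2.06530804e-04]), 'tool_pos': array([ 6.74562557e-01, -1.52533200e-05,  2.39649852e-01]), 'orientation': array([-1.79994772e+02, -8.99770652e-02,  1.79991843e+02]), 'force': array([-0.60428871,  0.1464333 , -0.38500733]), 'moment': array([-0.03580241,  0.03850881, -0.01591183]), 'opening': 0.08767672435133489}
```

View pics/a1.png

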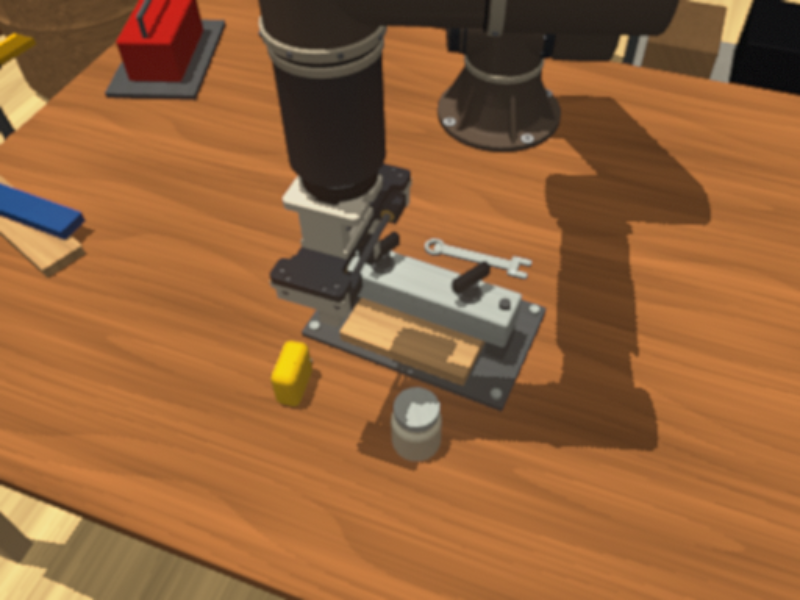

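The scene view shows the bar at about (440,295), with grips at about (385,250) and (470,277). The jar is at (415,425), the tape at (292,372) and the spanner at (478,258). Next I fit the bar and grips from depth.

```bash
cat > h.py <<'E'
import numpy as np,cv2
from plant import *
def cloud(s,fish=False):
    K=s['intrinsics'];z=s['z_map'];v,u=np.nonzero(z>0);d=z[v,u]
    a=(u-K[0,2])/K[0,0];b=(v-K[1,2])/K[1,1]
    if fish:
        r=np.hypot(a,b);k=np.where(r>1e-6,np.tan(np.minimum(r,1.5))/np.maximum(r,1e-6),1);a=a*k;b=b*k
    P=np.c_[a*d,b*d,d];R=cv2.Rodrigues(np.array(s['rvec'],float))[0]
    return (P-np.array(s['tvec']).ravel())@R, s['color'][v,u],u,v
def blobs(P,c,box,lo=.139,hi=.15):
    m=(P[:,2]>lo)&(P[:,2]<hi)&(c.max(1)<90)&(P[:,0]>box[0])&(P[:,0]<box[1])&(P[:,1]>box[2])&(P[:,1]<box[3])
    return P[m]
E
python3 - <<'E'
from h import *
w=snapshot('wrist');np.savez('/tmp/wr.npz',**w)
cv2.imwrite('pics/w1.png',w['color'][:,:,::-1])
for n,f in (('s',0),('w',0),('wr',1)):
    P,c,u,v=cloud(np.load(f'/tmp/{n}.npz'),f)
    m=(abs(P[:,2]-.1)<.004)&(P[:,0]>.4)&(P[:,0]<.9)&(abs(P[:,1])<.35)&(c.min(1)>90)
    q=P[m]
    if len(q)>20: print(n,'bartop',len(q),cv2.minAreaRect(q[:,:2].astype(np.float32)),np.median(q[:,2]))
    g=blobs(P,c,(.4,.9,-.3,.3))
    im=np.zeros((250,300),np.uint8)
    for p in g: im[int((p[0]-.4)*500),int((p[1]+.3)*500)]=255
    k,l,st,ce=cv2.connectedComponentsWithStats(cv2.dilate(im,np.ones((3,3))))
    for i in range(1,k):
        if st[i,4]>20: print(n,'blob',st[i,4],ce[i][1]/500+.4,ce[i][0]/500-.3, st[i,:4])
E
```

```text
s bartop 1732 ((0.5306760668754578, 0.04875783622264862), (0.23853754997253418, 0.06496173143386841), 85.92835235595703) 0.09914718354981042
s blob 149 0.5167114093959732 -0.02128859060402688 [134  49  12  22]
s blob 262 0.5341908396946565 0.10336641221374043 [192  54  21  28]
w bartop 2698 ((0.5274055004119873, 0.03788519650697708), (0.2613621652126312, 0.06157084181904793), 85.65596008300781) 0.0999261494440839
w blob 296 0.521918918918919 -0.026013513513513498 [128  46  19  31]
w blob 285 0.5312771929824561 0.10378947368421054 [191  51  22  30]
wr bartop 6040 ((0.5289221405982971, 0.036717772483825684), (0.25554266571998596, 0.06241445243358612), 85.72220611572266) 0.10104839227011599
wr blob 318 0.5243522012578616 -0.02716981132075469 [127  47  20  31]
```

View pics/w1.png

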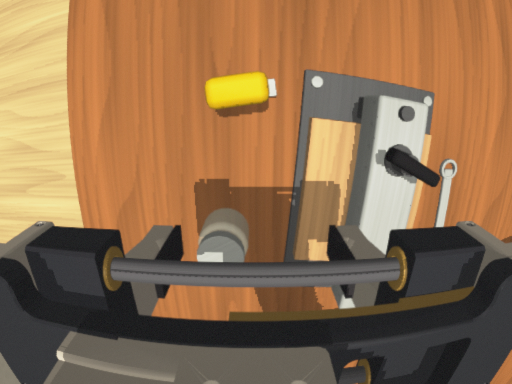

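```bash
cat >> h.py <<'E'
C=np.array([.5275,.0378]);Y=np.array([np.cos(np.radians(85.67)),np.sin(np.radians(85.67))])
AX={'A':C+.065*Y,'B':C-.065*Y}
def fit(P,c):
    for n,a in AX.items():
        m=(abs(P[:,:2]-a).max(1)<.042)&(P[:,2]>.138)&(P[:,2]<.152)
        g=P[m]
        if len(g)<30: continue
        r=cv2.minAreaRect(g[:,:2].astype(np.float32));b=cv2.boxPoints(r)
        e=max(b[1]-b[0],b[2]-b[1],key=np.linalg.norm);ang=np.degrees(np.arctan2(e[1],e[0]));ang=(ang+90)%180-90
        print(n,len(g),'ctr',np.round(r[0],4),'size',np.round(sorted(r[1]),4),'ang',round(ang,1),'z',np.median(g[:,2]).round(4),'axis',a.round(4),'joint',round(np.radians(-4.33-ang),3))
E
python3 - <<'E'
from h import *
for n,f in (('s',0),('w',0),('wr',1)):
    print(n);fit(*cloud(np.load(f'/tmp/{n}.npz'),f)[:2])
E
```

```text
s
A 173 ctr [0.5346 0.1042] size [0.0145 0.061 ] ang -32.8 z 0.1433 axis [0.5324 0.1026] joint 0.497
B 90 ctr [ 0.5178 -0.0218] size [0.0147 0.0425] ang -18.7 z 0.143 axis [ 0.5226 -0.027 ] joint 0.251
w
A 303 ctr [0.5319 0.104 ] size [0.0148 0.059 ] ang -30.6 z 0.1442 axis [0.5324 0.1026] joint 0.459
B 241 ctr [ 0.5219 -0.0255] size [0.0154 0.0589] ang -25.7 z 0.1438 axis [ 0.5226 -0.027 ] joint 0.372
wr
B 799 ctr [ 0.5243 -0.0259] size [0.0145 0.0601] ang -24.2 z 0.1455 axis [ 0.5226 -0.027 ] joint 0.347
```

```bash
python3 -m handwheel '[[[0.758,-0.13,0.1],[0,0,-0.1806]],[[0.758,-0.13,0.1],[0,0,-0.1806]],[[0.758,-0.13,0.1],[0,0,-0.1806]],[[0.758,-0.13,0.1],[0,0,-0.1806]],[[0.758,-0.13,0.1],[0,0,-0.1806]]]' -; python3 - <<'E'
from plant import *
o=get_obs();print(o['tool_pos'],o['orientation'],o['joint_pos'])
E
```

```text
clock: 0.57
tool_pos: [0.5174, -0.0272, 0.2199]
orientation: [179.9, -0.1, -143.9]
force: [-1.0, 0.6, -0.8]
opening: 0.0873
[ 0.51741598 -0.02719901  0.21986187] [ 1.79870926e+02 -1.06522247e-01 -1.43892676e+02] [ 18.64846812   6.7153117  -20.50636159  -0.10239512 -62.91870359
  17.50546387]
```

```bash
python3 -m handwheel '[[[0,0,0],[0,0,-0.0806]],[[0,0,0],[0,0,-0.0806]],[[0,0,0],[0,0,-0.0806]],[[0,0,0],[0,0,-0.0806]],[[0,0,0],[0,0,-0.0806]]]' -;python3 -m handwheel '[[[0,0,0],[0,0,0]],[[0,0,0],[0,0,0]]]' -; python3 - <<'E'
from h import *
o=get_obs();print(o['tool_pos'],o['orientation'],o['moment'],o['joint_pos'])
w=snapshot('wrist');fit(*cloud(w,1)[:2])
cv2.imwrite('pics/w2.png',w['color'][:,:,::-1])
w=snapshot('side');fit(*cloud(w,0)[:2])
w=snapshot('scene');fit(*cloud(w,0)[:2])
E
```

```text
clock: 0.98
tool_pos: [0.5232, -0.026, 0.2205]
orientation: [180.0, -0.0, -114.8]
force: [0.1, 0.2, 0.6]
opening: 0.0876
clock: 1.15
tool_pos: [0.5233, -0.026, 0.2204]
orientation: [180.0, -0.0, -115.4]
force: [-0.2, -0.0, 0.7]
opening: 0.0877
[ 0.52332584 -0.02603433  0.22044798] [ 1.79990166e+02 -5.63153836e-03 -1.15409203e+02] [-0.07293236  0.06605418 -0.00147239] [ 1.86221043e+01  7.16109251e+00 -1.99414547e+01 -3.12968048e-03
 -6.29084373e+01  4.59701175e+01]
A 342 ctr [0.5454 0.0951] size [0.0129 0.0317] ang -30.1 z 0.1447 axis [0.5324 0.1026] joint 0.45
B 1218 ctr [ 0.5242 -0.0254] size [0.0135 0.059 ] ang -25.1 z 0.1457 axis [ 0.5226 -0.027 ] joint 0.362
A 306 ctr [0.5325 0.104 ] size [0.015  0.0597] ang -32.8 z 0.1441 axis [0.5324 0.1026] joint 0.497
B 232 ctr [ 0.5216 -0.0254] size [0.0159 0.0588] ang -23.9 z 0.144 axis [ 0.5226 -0.027 ] joint 0.341
A 173 ctr [0.5346 0.1032] size [0.015  0.0612] ang -30.6 z 0.1431 axis [0.5324 0.1026] joint 0.458
B 157 ctr [ 0.5243 -0.0263] size [0.0159 0.0599] ang -27.7 z 0.1429 axis [ 0.5226 -0.027 ] joint 0.407
```

View pics/w2.png

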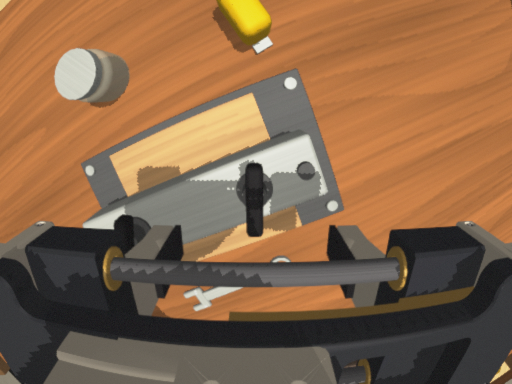

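The wrist view shows grip B vertical at column 255, lined up between the jaws. I'll descend with the jaws part closed.

```bash
python3 -m handwheel '[[[0,0,0.1],[0,0,0]],[[0,0,0.2],[0,0,0]],[[0,0,0.3],[0,0,0]],[[0,0,0.4],[0,0,0]],[[0,0,0.455],[0,0,0]]]' 0.1; python3 -m handwheel '[[[0,0,0],[0,0,0]],[[0,0,0],[0,0,0]],[[0,0,0],[0,0,0]]]' -
python3 -m handwheel '[[[0,0,0],[0,0,0]],[[0,0,0],[0,0,0]],[[0,0,0],[0,0,0]],[[0,0,0],[0,0,0]],[[0,0,0],[0,0,0]]]' 0.5
python3 -m handwheel '[[[0,0,0],[0,0,0]],[[0,0,0],[0,0,0]],[[0,0,0],[0,0,0]],[[0,0,0],[0,0,0]],[[0,0,0],[0,0,0]]]' 1
python3 -c "
from plant import *
o=get_obs();print(o['moment'],o['orientation'])"
```

```text
clock: 1.72
tool_pos: [0.5223, -0.0262, 0.1274]
orientation: [179.9, -0.1, -115.3]
force: [0.0, -0.2, -0.5]
opening: 0.0598
clock: 1.97
tool_pos: [0.524, -0.0259, 0.1304]
orientation: [-179.9, 0.0, -115.2]
force: [-0.5, 0.1, 0.6]
opening: 0.0416
clock: 2.38
tool_pos: [0.5236, -0.0259, 0.1299]
orientation: [-180.0, 0.0, -115.2]
force: [-0.3, 1.7, 0.7]
opening: 0.0221
clock: 2.8
tool_pos: [0.5237, -0.0258, 0.1299]
orientation: [-180.0, 0.0, -115.2]
force: [-1.4, 2.7, 5.7]
opening: 0.0207
[ 0.98703866  0.3850039  -0.01729234] [-1.79971558e+02  2.89726152e-02 -1.15162766e+02]
```

```bash
python3 -m handwheel '[[[0,0,0],[0,0,0]],[[0,0,0],[0,0,0]]]' -
python3 - <<'E'
from h import *
o=get_obs();print(o['moment'],o['force'],o['opening'])
w=snapshot('wrist');s=snapshot('side')
fit(*cloud(s)[:2])
P,c,u,v=cloud(s);m=np.linalg.norm(P-[.523,-.026,.134],axis=1)<.03
print(u[m].min(),u[m].max(),v[m].min(),v[m].max())
cu,cv_=int(np.median(u[m])),int(np.median(v[m]))
a=cv2.resize(s['color'][max(0,cv_-60):cv_+60,max(0,cu-60):cu+60,::-1],(400,400),interpolation=2)
b=cv2.resize(w['color'][100:300,156:356,::-1],(400,400),interpolation=2)
cv2.imwrite('pics/g1.png',np.hstack([a,b]))
E
```

```text
clock: 2.97
tool_pos: [0.5237, -0.0258, 0.1298]
orientation: [-180.0, 0.0, -115.2]
force: [-1.4, 3.1, 4.3]
opening: 0.0209
[ 1.05238209  0.43203548 -0.03301088] [-1.44211366  3.08432936  4.2797032 ] 0.02094281224004666
A 301 ctr [0.5319 0.104 ] size [0.0143 0.0588] ang -32.4 z 0.1443 axis [0.5324 0.1026] joint 0.49
B 75 ctr [ 0.5101 -0.0085] size [0.0144 0.0393] ang 37.2 z 0.1431 axis [ 0.5226 -0.027 ] joint -0.725
303 324 183 199
```

View pics/g1.png

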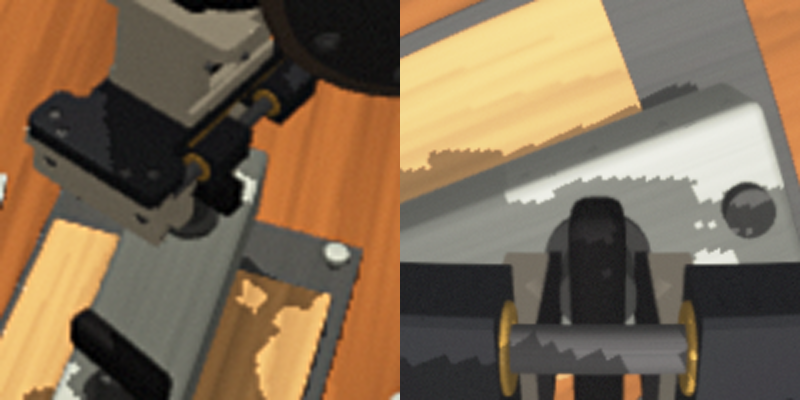

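Fingers stopped at 21 mm instead of 14 mm, probably on the hub under the grip. I'll open, lift and check the hub height in depth.

```bash
python3 -m handwheel '[[[0,0,0],[0,0,0]],[[0,0,0],[0,0,0]],[[0,0,0],[0,0,0]],[[0,0,-0.05],[0,0,0]],[[0,0,-0.05],[0,0,0]]]' 0.1
python3 - <<'E'
from h import *
o=get_obs();print(o['moment'],o['force'],o['opening'],o['tool_pos'])
for n,f in (('/tmp/w.npz',0),('/tmp/wr.npz',1),('/tmp/s.npz',0)):
  P,c,u,v=cloud(np.load(n),f)
  for k in 'AB':
    a=np.array([.5237,-.0257]) if k=='B' else np.array([.5325,.104])
    d=P[:,:2]-a;r=np.hypot(*d.T)
    for z0 in np.arange(.1,.15,.005):
        m=(P[:,2]>=z0)&(P[:,2]<z0+.005)&(r<.04)
        th=np.radians(-25 if k=='B' else -31);al=d[m]@[np.cos(th),np.sin(th)];ac=d[m]@[-np.sin(th),np.cos(th)]
        if m.sum()>3:print(n,k,z0.round(3),m.sum(),'along',al.min().round(3),al.max().round(3),'across',np.percentile(ac,[2,98]).round(4))
E
```

```text
clock: 3.48
tool_pos: [0.524, -0.0262, 0.141]
orientation: [-179.9, 0.0, -115.2]
force: [0.2, 0.2, 0.5]
opening: 0.0392
[-0.02631814 -0.03182625 -0.03728673] [0.19653366 0.15553738 0.54549429] 0.03920694445776834 [ 0.52404967 -0.0261602   0.14102583]
/tmp/w.npz A 0.1 465 along -0.038 0.034 across [-0.037   0.0368]
/tmp/w.npz A 0.105 30 along -0.015 0.009 across [-0.0049  0.0152]
/tmp/w.npz A 0.11 22 along -0.011 0.004 across [0.0003 0.0102]
/tmp/w.npz A 0.115 18 along -0.01 0.004 across [0.003  0.0099]
/tmp/w.npz A 0.12 17 along -0.028 0.019 across [0.0034 0.0106]
/tmp/w.npz A 0.125 59 along -0.03 0.028 across [-0.0037  0.0105]
/tmp/w.npz A 0.13 60 along -0.03 0.027 across [-0.0033  0.0072]
/tmp/w.npz A 0.135 58 along -0.03 0.028 across [-0.0027  0.0069]
/tmp/w.npz A 0.14 190 along -0.03 0.029 across [-0.0073  0.0067]
/tmp/w.npz A 0.145 89 along -0.028 0.027 across [-0.0047  0.0058]
/tmp/w.npz B 0.1 340 along -0.036 0.034 across [-0.021   0.0364]
/tmp/w.npz B 0.105 39 along -0.015 0.015 across [-0.0063  0.0135]
/tmp/w.npz B 0.11 22 along -0.012 0.004 across [-0.0026  0.0101]
/tmp/w.n
[... 1756 characters left out ...]
.npz A 0.145 26 along -0.023 0.031 across [-0.0019  0.0069]
/tmp/s.npz B 0.1 151 along -0.034 0.034 across [-0.0269  0.0349]
/tmp/s.npz B 0.105 17 along -0.007 0.015 across [-0.0059  0.0145]
/tmp/s.npz B 0.11 19 along -0.006 0.012 across [0.0004 0.0113]
/tmp/s.npz B 0.115 13 along -0.003 0.009 across [0.003  0.0114]
/tmp/s.npz B 0.12 13 along -0.023 0.026 across [0.0031 0.0105]
/tmp/s.npz B 0.125 43 along -0.026 0.031 across [0.0021 0.0106]
/tmp/s.npz B 0.13 19 along -0.026 0.03 across [0.0046 0.0078]
/tmp/s.npz B 0.135 28 along -0.029 0.014 across [0.0042 0.0079]
/tmp/s.npz B 0.14 70 along -0.028 0.009 across [-0.0062  0.0065]
/tmp/s.npz B 0.145 7 along -0.022 0.006 across [-0.0025  0.0038]
```

The hub is 21 mm across and reaches up to about z 0.129, so the tips must stay above about 0.131. I'll lift to TCP 0.1455 and pinch again.

```bash
python3 -m handwheel '[[[0,0,-0.028],[0,0,0]],[[0,0,-0.028],[0,0,0]]]' 0.1
python3 -m handwheel '[[[0,0,0],[0,0,0]],[[0,0,0],[0,0,0]],[[0,0,0],[0,0,0]],[[0,0,0],[0,0,0]],[[0,0,0],[0,0,0]]]' 0.6
python3 -m handwheel '[[[0,0,0],[0,0,0]],[[0,0,0],[0,0,0]],[[0,0,0],[0,0,0]],[[0,0,0],[0,0,0]],[[0,0,0],[0,0,0]]]' 1
python3 -c "
from plant import *
o=get_obs();print(o['moment'],o['orientation'])"
```

```text
clock: 3.65
tool_pos: [0.524, -0.026, 0.1464]
orientation: [-179.9, 0.0, -115.2]
force: [0.9, -1.0, 0.5]
opening: 0.0393
clock: 4.07
tool_pos: [0.5233, -0.0261, 0.145]
orientation: [180.0, -0.0, -115.2]
force: [-0.3, -0.3, -0.6]
opening: 0.0181
clock: 4.48
tool_pos: [0.5235, -0.0258, 0.1451]
orientation: [180.0, 0.0, -115.2]
force: [0.6, 3.1, -2.6]
opening: 0.0136
[ 1.0077942  -0.21984824 -0.02154795] [ 1.79998367e+02  2.25449958e-02 -1.15174017e+02]
```

```bash
echo "from plant import *
o=get_obs();print('MZ',o['moment'].round(3),'yaw',round(o['orientation'][2],2))" > m.py
python3 -m handwheel '[[[0,0,0],[0,0,0.003]],[[0,0,0],[0,0,0.008]],[[0,0,0],[0,0,0.014]],[[0,0,0],[0,0,0.02]],[[0,0,0],[0,0,0.025]]]' -; python3 m.py
python3 -m handwheel '[[[0,0,0],[0,0,0.006]],[[0,0,0],[0,0,0.012]],[[0,0,0],[0,0,0.018]],[[0,0,0],[0,0,0.024]],[[0,0,0],[0,0,0.03]]]' -; python3 m.py
python3 -m handwheel '[[[0,0,0],[0,0,0.005]],[[0,0,0],[0,0,0.01]],[[0,0,0],[0,0,0.015]],[[0,0,0],[0,0,0.015]],[[0,0,0],[0,0,0.015]]]' -; python3 m.py
```

```text
clock: 4.9
tool_pos: [0.5235, -0.0257, 0.1451]
orientation: [180.0, 0.0, -124.3]
force: [1.4, 3.7, -1.9]
opening: 0.0134
MZ [ 1.291 -0.332  0.073] yaw -124.34
clock: 5.32
tool_pos: [0.5236, -0.0256, 0.145]
orientation: [180.0, 0.0, -135.1]
force: [1.8, 4.4, -2.3]
opening: 0.0137
MZ [ 1.451 -0.394  0.04 ] yaw -135.14
clock: 5.73
tool_pos: [0.5236, -0.0256, 0.1451]
orientation: [180.0, 0.0, -140.4]
force: [1.2, 4.9, -4.1]
opening: 0.0135
MZ [ 1.819 -0.504 -0.045] yaw -140.36
```

```bash

python3 -m handwheel '[[[-0.0016,0.0019,0],[0,0,0.005]],[[-0.0016,0.0019,0],[0,0,0.01]],[[-0.0016,0.0019,0],[0,0,0.015]],[[-0.0016,0.0019,0],[0,0,0.015]],[[-0.0016,0.0019,0],[0,0,0.015]]]' -; python3 m.py
python3 -m handwheel '[[[0,0,0],[0,0,0.005]],[[0,0,0],[0,0,0.01]],[[0,0,0],[0,0,0.015]],[[0,0,0],[0,0,0.015]],[[0,0,0],[0,0,0.015]]]' -; python3 m.py
```

```text
clock: 6.15
tool_pos: [0.5237, -0.0255, 0.1451]
orientation: [-180.0, 0.0, -145.7]
force: [3.8, 2.6, -4.5]
opening: 0.0137
MZ [ 0.87  -1.141 -0.011] yaw -145.7
clock: 6.57
tool_pos: [0.5237, -0.0255, 0.1451]
orientation: [-180.0, 0.0, -151.1]
force: [4.8, 3.1, -7.2]
opening: 0.0137
MZ [ 0.801 -1.604  0.025] yaw -151.07
```

```bash

python3 -m handwheel '[[[-0.0029,0,0.0015],[0,0,0.004]],[[-0.0029,0,0.0015],[0,0,0.008]],[[-0.0029,0,0.0015],[0,0,0.01]],[[-0.0029,0,0.0015],[0,0,0.01]]]' -; python3 m.py
python3 -m handwheel '[[[0,0,0],[0,0,0.004]],[[0,0,0],[0,0,0.008]],[[0,0,0],[0,0,0.01]],[[0,0,0],[0,0,0.01]]]' -; python3 m.py
```

```text
clock: 6.9
tool_pos: [0.5238, -0.0254, 0.1451]
orientation: [-180.0, -0.0, -154.7]
force: [0.9, 1.6, -2.1]
opening: 0.0142
MZ [ 0.56  -0.475  0.112] yaw -154.73
clock: 7.23
tool_pos: [0.5239, -0.0254, 0.145]
orientation: [-180.0, -0.0, -158.3]
force: [0.6, 1.2, -0.8]
opening: 0.0138
MZ [ 0.374 -0.344  0.151] yaw -158.34
```

```bash

python3 -m handwheel '[[[0,0,0],[0,0,0.004]],[[0,0,0],[0,0,0.008]],[[0,0,0],[0,0,0.008]],[[0,0,0],[0,0,0.008]]]' -; python3 m.py
python3 -m handwheel '[[[0,0,0],[0,0,0]],[[0,0,0],[0,0,0]]]' -; python3 m.py
```

```text
clock: 7.57
tool_pos: [0.5239, -0.0254, 0.1451]
orientation: [-180.0, 0.0, -161.2]
force: [0.7, 0.3, 0.1]
opening: 0.0136
MZ [ 0.291 -0.282  0.117] yaw -161.16
clock: 7.73
tool_pos: [0.5239, -0.0254, 0.145]
orientation: [-180.0, -0.0, -161.2]
force: [1.6, -0.1, 0.8]
opening: 0.0136
MZ [ 0.157 -0.181  0.142] yaw -161.2
```

```bash

python3 -m handwheel '[[[0,0,0],[0,0,0.004]],[[0,0,0],[0,0,0.008]],[[0,0,0],[0,0,0.008]]]' -|grep or; python3 m.py
for i in 1 2 3; do python3 -m handwheel '[[[0,0,0],[0,0,0]]]' - >/dev/null; python3 m.py; done
```

```text
orientation: [-180.0, 0.0, -164.2]
force: [1.2, 0.0, 0.7]
MZ [ 0.128 -0.211  0.187] yaw -164.15
MZ [-0.009 -0.16   0.167] yaw -164.07
MZ [-0.019 -0.134  0.177] yaw -164.07
MZ [-0.097 -0.104  0.211] yaw -164.09
```

Torque rises well above drag just past a joint angle of about 1.0, so screw B is bound and is the crossed one. I'll back it out.

```bash

for i in 1; do python3 -m handwheel '[[[0,0,0],[0,0,-0.005]],[[0,0,0],[0,0,-0.015]],[[0,0,0],[0,0,-0.027]],[[0,0,0],[0,0,-0.039]],[[0,0,0],[0,0,-0.05]]]' - ; done; python3 m.py
python3 -m handwheel '[[[0,0,0],[0,0,-0.012]],[[0,0,0],[0,0,-0.024]],[[0,0,0],[0,0,-0.036]],[[0,0,0],[0,0,-0.048]],[[0,0,0],[0,0,-0.06]]]' - ; python3 m.py
python3 -m handwheel '[[[0,0,0],[0,0,-0.012]],[[0,0,0],[0,0,-0.024]],[[0,0,0],[0,0,-0.036]],[[0,0,0],[0,0,-0.045]],[[0,0,0],[0,0,-0.05]]]' - ; python3 m.py
python3 -m handwheel '[[[0,0,0],[0,0,-0.006]],[[0,0,0],[0,0,-0.012]],[[0,0,0],[0,0,-0.014]],[[0,0,0],[0,0,-0.014]],[[0,0,0],[0,0,-0.014]]]' - ; python3 m.py
```

```text
clock: 8.65
tool_pos: [0.5237, -0.0254, 0.145]
orientation: [180.0, -0.0, -145.9]
force: [-0.0, -0.5, 2.8]
opening: 0.0135
MZ [-0.193  0.232 -0.008] yaw -145.91
clock: 9.07
tool_pos: [0.5236, -0.0256, 0.145]
orientation: [180.0, -0.0, -124.3]
force: [-1.2, -0.5, 4.8]
opening: 0.0135
MZ [-0.424  0.359 -0.04 ] yaw -124.32
clock: 9.48
tool_pos: [0.5235, -0.0257, 0.145]
orientation: [180.0, -0.0, -106.3]
force: [-0.9, -2.0, 3.0]
opening: 0.0138
MZ [-0.713  0.376 -0.054] yaw -106.34
clock: 9.9
tool_pos: [0.5235, -0.0258, 0.145]
orientation: [180.0, -0.1, -101.6]
force: [-1.6, -3.8, 4.8]
opening: 0.0138
MZ [-1.373  0.802  0.106] yaw -101.55
```

```bash

for i in 1 2; do python3 -m handwheel '[[[0,0,0],[0,0,0]]]' - >/dev/null; python3 m.py;done
python3 -m handwheel '[[[0,0,0],[0,0,-0.003]],[[0,0,0],[0,0,-0.006]],[[0,0,0],[0,0,-0.006]]]' - ; python3 m.py
python3 -m handwheel '[[[0,0,0],[0,0,-0.003]],[[0,0,0],[0,0,-0.006]],[[0,0,0],[0,0,-0.006]]]' - ; python3 m.py
python3 -m handwheel '[[[0,0,0],[0,0,-0.003]],[[0,0,0],[0,0,-0.003]],[[0,0,0],[0,0,-0.003]]]' - ; python3 m.py
```

```text
MZ [-1.438  0.788  0.022] yaw -101.55
MZ [-1.424  0.78   0.042] yaw -101.55
clock: 10.32
tool_pos: [0.5235, -0.0258, 0.145]
orientation: [180.0, -0.1, -99.3]
force: [-1.8, -3.5, 6.0]
opening: 0.0136
MZ [-1.488  0.794  0.025] yaw -99.33
clock: 10.57
tool_pos: [0.5234, -0.0258, 0.145]
orientation: [180.0, -0.0, -97.2]
force: [-2.6, -4.0, 6.3]
opening: 0.0136
MZ [-1.517  0.724  0.03 ] yaw -97.18
clock: 10.82
tool_pos: [0.5235, -0.0258, 0.145]
orientation: [180.0, -0.1, -96.2]
force: [-2.2, -4.0, 5.0]
opening: 0.0139
MZ [-1.587  0.764  0.041] yaw -96.15
```

```bash

python3 -m handwheel '[[[0.0026,0.0012,-0.0015],[0,0,0]],[[0.0026,0.0012,-0.0015],[0,0,0]]]' - ; python3 m.py
for i in 1; do python3 -m handwheel '[[[0,0,0],[0,0,-0.003]],[[0,0,0],[0,0,-0.003]],[[0,0,0],[0,0,-0.003]]]' - ; python3 m.py;done
python3 -m handwheel '[[[0,0,0],[0,0,-0.003]],[[0,0,0],[0,0,-0.003]],[[0,0,0],[0,0,-0.003]]]' - ; python3 m.py
```

```text
clock: 10.98
tool_pos: [0.5235, -0.0258, 0.145]
orientation: [180.0, 0.0, -96.1]
force: [-0.6, -1.9, 2.2]
opening: 0.0137
MZ [-0.979  0.219  0.018] yaw -96.14
clock: 11.23
tool_pos: [0.5234, -0.0258, 0.145]
orientation: [180.0, -0.0, -95.0]
force: [-0.9, -3.2, 0.9]
opening: 0.0135
MZ [-1.187  0.192  0.042] yaw -95.01
clock: 11.48
tool_pos: [0.5234, -0.0258, 0.145]
orientation: [180.0, -0.0, -93.9]
force: [-0.1, -3.8, 1.4]
opening: 0.0138
MZ [-1.416  0.207 -0.205] yaw -93.94
```

Torque jumped to -0.2 Nm at yaw -94, which is joint 0, so screw B is at its stop. I'll release and lift.

```bash

python3 -m handwheel '[[[0,0,0],[0,0,0]],[[0,0,0],[0,0,0]],[[0,0,0],[0,0,0]],[[0,0,0],[0,0,0]]]' 0.1 ; python3 m.py
python3 -m handwheel '[[[0,0,-0.1],[0,0,0]],[[0,0,-0.2],[0,0,0]],[[0,0,-0.3],[0,0,0]],[[0,0,-0.375],[0,0,0]],[[0,0,-0.375],[0,0,0]]]' - 
python3 - <<'E'
from h import *
o=get_obs();print(o['tool_pos'],o['orientation'],o['joint_pos'])
fit(*cloud(snapshot('wrist'),1)[:2]);fit(*cloud(snapshot('side'),0)[:2]);fit(*cloud(snapshot('scene'),0)[:2])
y=np.radians(o['orientation'][2]);x=np.array([np.cos(y),np.sin(y)]);t=np.array([x[1],-x[0]])
d=np.array([.5327,.1038])-o['tool_pos'][:2];print(d@x/.2,d@t/.2)
E
```

```text
clock: 11.82
tool_pos: [0.5237, -0.0254, 0.1451]
orientation: [-180.0, 0.0, -93.9]
force: [0.6, 0.8, -0.0]
opening: 0.0351
MZ [-0.138  0.083  0.042] yaw -93.93
clock: 12.23
tool_pos: [0.5254, -0.0253, 0.2236]
orientation: [-179.7, 0.1, -93.9]
force: [-0.0, -0.5, -0.1]
opening: 0.0396
[ 0.52541758 -0.02534728  0.22360363] [-1.79685039e+02  7.62020818e-02 -9.38949289e+01] [ 1.86596802e+01  7.01431558e+00 -1.97027900e+01  5.66226882e-02
 -6.29628064e+01  6.74195833e+01]
A 937 ctr [0.534  0.1031] size [0.0143 0.059 ] ang -31.0 z 0.1455 axis [0.5324 0.1026] joint 0.466
B 1205 ctr [ 0.5243 -0.0256] size [0.0139 0.0585] ang -4.3 z 0.1456 axis [ 0.5226 -0.027 ] joint 0.0
A 306 ctr [0.5315 0.1046] size [0.0147 0.06  ] ang -31.4 z 0.144 axis [0.5324 0.1026] joint 0.473
B 249 ctr [ 0.5224 -0.0254] size [0.0163 0.059 ] ang -3.3 z 0.1437 axis [ 0.5226 -0.027 ] joint -0.019
A 170 ctr [0.5349 0.1035] size [0.0144 0.0587] ang -32.9 z 0.1431 axis [0.5324 0.1026] joint 0.499
B 144 ctr [ 0.5243 -0.0255] size [0.0139 0.0617] ang -4.5 z 0.1432 axis [ 0.5226 -0.027 ] joint 0.003
-0.646718308194152 0.007534920391188456
```

```bash

python3 -m handwheel '[[[-0.16,-0.001,0],[0,0,0.018]],[[-0.32,-0.002,0],[0,0,0.036]],[[-0.48,-0.004,0],[0,0,0.054]],[[-0.62,-0.005,0],[0,0,0.07]],[[-0.649,-0.005,0],[0,0,0.0758]]]' - >/dev/null
python3 -m handwheel '[[[0,0,0],[0,0,0]],[[0,0,0],[0,0,0]],[[0,0,0],[0,0,0]]]' -
python3 - <<'E'
from h import *
o=get_obs();print(o['tool_pos'],o['orientation'],o['joint_pos'])
w=snapshot('wrist');fit(*cloud(w,1)[:2])
cv2.imwrite('pics/w3.png',w['color'][:,:,::-1])
E
```

```text
clock: 13.05
tool_pos: [0.533, 0.103, 0.2194]
orientation: [180.0, -0.1, -121.1]
force: [0.3, 0.3, 0.1]
opening: 0.0392
[0.53304732 0.10300917 0.21943228] [ 1.79956287e+02 -6.89850761e-02 -1.21144875e+02] [ 3.16203082e+01  9.06880408e+00 -1.77804595e+01 -8.17216735e-03
 -6.32320786e+01  2.72384763e+01]
A 1228 ctr [0.5337 0.1036] size [0.0136 0.0588] ang -31.7 z 0.1457 axis [0.5324 0.1026] joint 0.479
B 1190 ctr [ 0.524  -0.0247] size [0.0139 0.0596] ang -4.2 z 0.1454 axis [ 0.5226 -0.027 ] joint -0.003
```

View pics/w3.png

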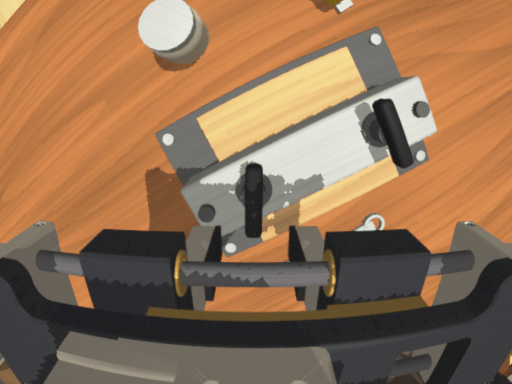

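Grip A is centred at column 254 and aligned with the jaws; B lies along the bar's x. I'll descend and pinch.

```bash

python3 -m handwheel '[[[-0.003,0,0.1],[0,0,0]],[[-0.003,0,0.2],[0,0,0]],[[-0.003,0,0.3],[0,0,0]],[[-0.003,0,0.35],[0,0,0]],[[-0.003,0,0.373],[0,0,0]]]' - >/dev/null
python3 -m handwheel '[[[0,0,0],[0,0,0]],[[0,0,0],[0,0,0]]]' - 
python3 -m handwheel '[[[0,0,0],[0,0,0]],[[0,0,0],[0,0,0]],[[0,0,0],[0,0,0]],[[0,0,0],[0,0,0]],[[0,0,0],[0,0,0]]]' 0.6 >/dev/null
python3 -m handwheel '[[[0,0,0],[0,0,0]],[[0,0,0],[0,0,0]],[[0,0,0],[0,0,0]],[[0,0,0],[0,0,0]],[[0,0,0],[0,0,0]]]' 1; python3 m.py
```

```text
clock: 13.68
tool_pos: [0.5343, 0.104, 0.1463]
orientation: [-180.0, 0.0, -121.2]
force: [-0.3, -0.2, 0.4]
opening: 0.0394
clock: 14.52
tool_pos: [0.5336, 0.1039, 0.1457]
orientation: [180.0, -0.0, -121.2]
force: [-1.0, -2.7, 4.2]
opening: 0.0137
MZ [-1.128  0.911 -0.014] yaw -121.22
```

```bash

python3 -m handwheel '[[[0.0017,-0.001,-0.0015],[0,0,0.003]],[[0.0017,-0.001,-0.0015],[0,0,0.01]],[[0.0017,-0.001,-0.0015],[0,0,0.018]],[[0.0017,-0.001,-0.0015],[0,0,0.026]],[[0.0017,-0.001,-0.0015],[0,0,0.034]]]' -; python3 m.py
python3 -m handwheel '[[[0,0,0],[0,0,0.008]],[[0,0,0],[0,0,0.016]],[[0,0,0],[0,0,0.024]],[[0,0,0],[0,0,0.032]],[[0,0,0],[0,0,0.036]]]' -; python3 m.py
python3 -m handwheel '[[[0,0,0],[0,0,0.006]],[[0,0,0],[0,0,0.012]],[[0,0,0],[0,0,0.018]],[[0,0,0],[0,0,0.024]],[[0,0,0],[0,0,0.024]]]' -; python3 m.py
```

```text
clock: 14.93
tool_pos: [0.5336, 0.1039, 0.1457]
orientation: [180.0, -0.0, -133.7]
force: [-1.9, -1.2, 1.8]
opening: 0.0139
MZ [-0.443  0.786  0.089] yaw -133.66
clock: 15.35
tool_pos: [0.5337, 0.1039, 0.1457]
orientation: [180.0, -0.0, -146.6]
force: [-0.8, -1.8, 2.2]
opening: 0.0135
MZ [-0.466  0.774  0.034] yaw -146.64
clock: 15.77
tool_pos: [0.5337, 0.1039, 0.1457]
orientation: [180.0, -0.0, -155.2]
force: [-2.0, -1.1, 2.5]
opening: 0.0138
MZ [-0.341  0.718 -0.051] yaw -155.21
```

```bash

python3 -m handwheel '[[[0,0,0],[0,0,0.006]],[[0,0,0],[0,0,0.012]],[[0,0,0],[0,0,0.018]],[[0,0,0],[0,0,0.024]],[[0,0,0],[0,0,0.03]]]' -; python3 m.py
python3 -m handwheel '[[[0,0,0],[0,0,0]]]' - >/dev/null; python3 m.py
python3 -m handwheel '[[[0,0,0],[0,0,0.006]],[[0,0,0],[0,0,0.012]],[[0,0,0],[0,0,0.018]],[[0,0,0],[0,0,0.024]],[[0,0,0],[0,0,0.03]]]' -; python3 m.py
python3 -m handwheel '[[[0,0,0],[0,0,0.006]],[[0,0,0],[0,0,0.012]],[[0,0,0],[0,0,0.018]],[[0,0,0],[0,0,0.024]],[[0,0,0],[0,0,0.03]]]' -; python3 m.py
```

```text
clock: 16.18
tool_pos: [0.5337, 0.1039, 0.1457]
orientation: [180.0, -0.0, -165.9]
force: [-2.2, -0.5, 1.6]
opening: 0.0135
MZ [-0.257  0.655  0.057] yaw -165.93
MZ [-0.232  0.697 -0.049] yaw -165.92
clock: 16.68
tool_pos: [0.5337, 0.1039, 0.1457]
orientation: [180.0, -0.0, -176.7]
force: [-1.4, -0.4, 1.4]
opening: 0.0137
MZ [-0.149  0.641  0.003] yaw -176.66
clock: 17.1
tool_pos: [0.5338, 0.104, 0.1457]
orientation: [180.0, -0.0, 172.5]
force: [-1.4, -1.0, 1.5]
opening: 0.0136
MZ [-0.175  0.556  0.046] yaw 172.54
```

```bash

python3 -m handwheel '[[[0,0,0],[0,0,0.005]],[[0,0,0],[0,0,0.01]],[[0,0,0],[0,0,0.015]],[[0,0,0],[0,0,0.015]]]' ->/dev/null; python3 m.py
python3 -m handwheel '[[[0,0,0],[0,0,0.005]],[[0,0,0],[0,0,0.01]],[[0,0,0],[0,0,0.015]],[[0,0,0],[0,0,0.015]]]' ->/dev/null; python3 m.py
python3 -m handwheel '[[[0,0,0],[0,0,0.005]],[[0,0,0],[0,0,0.01]],[[0,0,0],[0,0,0.015]],[[0,0,0],[0,0,0.015]]]' -; python3 m.py
```

```text
MZ [-0.125  0.453 -0.025] yaw 167.15
MZ [-0.078  0.323 -0.018] yaw 161.78
clock: 18.1
tool_pos: [0.5338, 0.104, 0.1457]
orientation: [180.0, -0.0, 156.4]
force: [0.2, -0.4, 0.1]
opening: 0.0135
MZ [-0.063  0.223 -0.094] yaw 156.39
```

```bash
python3 -m handwheel '[[[0,0,0],[0,0,0]]]' - >/dev/null; python3 m.py
```

```text
MZ [ 0.056  0.243 -0.094] yaw 156.48
```

```bash

for k in 1; do
python3 -m handwheel '[[[0,0,0],[0,0,0.005]],[[0,0,0],[0,0,0.01]],[[0,0,0],[0,0,0.015]]]' ->/dev/null; python3 m.py
python3 -m handwheel '[[[0,0,0],[0,0,0]]]' - >/dev/null; python3 m.py
python3 -m handwheel '[[[0,0,0],[0,0,0.005]],[[0,0,0],[0,0,0.01]],[[0,0,0],[0,0,0.015]]]' ->/dev/null; python3 m.py
python3 -m handwheel '[[[0,0,0],[0,0,0]]]' - ; python3 m.py
done
```

```text
MZ [0.034 0.135 0.01 ] yaw 150.99
MZ [0.11  0.153 0.007] yaw 150.97
MZ [0.028 0.116 0.055] yaw 145.61
clock: 18.85
tool_pos: [0.5339, 0.1039, 0.1457]
orientation: [180.0, -0.0, 145.6]
force: [-0.3, -0.3, -1.6]
opening: 0.0136
MZ [ 0.113  0.026 -0.044] yaw 145.59
```

```bash

python3 -m handwheel '[[[0,0,0],[0,0,0.005]],[[0,0,0],[0,0,0.01]],[[0,0,0],[0,0,0.015]]]' ->/dev/null; python3 m.py
python3 -m handwheel '[[[0,0,0],[0,0,0]]]' - >/dev/null; python3 m.py
python3 -m handwheel '[[[0,0,0],[0,0,0.005]],[[0,0,0],[0,0,0.01]],[[0,0,0],[0,0,0.015]]]' ->/dev/null; python3 m.py
python3 -m handwheel '[[[0,0,0],[0,0,0]]]' - ; python3 m.py
```

```text
MZ [ 0.081 -0.007  0.039] yaw 140.23
MZ [ 0.086 -0.045 -0.064] yaw 140.21
MZ [ 0.071 -0.11   0.065] yaw 134.84
clock: 19.52
tool_pos: [0.5339, 0.1039, 0.1458]
orientation: [180.0, -0.0, 134.8]
force: [-0.3, -0.2, -1.8]
opening: 0.0136
MZ [ 0.11  -0.203 -0.041] yaw 134.82
```

Joint is now about 2.29 with no rise in torque yet.

```bash

python3 -m handwheel '[[[0,0,0],[0,0,0.005]],[[0,0,0],[0,0,0.01]],[[0,0,0],[0,0,0.015]]]' ->/dev/null; python3 m.py
python3 -m handwheel '[[[0,0,0],[0,0,0]]]' - >/dev/null; python3 m.py
python3 -m handwheel '[[[0,0,0],[0,0,0.005]],[[0,0,0],[0,0,0.01]],[[0,0,0],[0,0,0.015]]]' ->/dev/null; python3 m.py
python3 -m handwheel '[[[0,0,0],[0,0,0]]]' - ; python3 m.py
```

```text
MZ [ 0.093 -0.278  0.051] yaw 129.45
MZ [ 0.118 -0.356  0.003] yaw 129.43
MZ [ 0.033 -0.388  0.068] yaw 124.05
clock: 20.18
tool_pos: [0.5339, 0.1039, 0.1458]
orientation: [180.0, 0.0, 124.0]
force: [2.3, -0.2, -3.3]
opening: 0.0142
MZ [ 0.082 -0.507 -0.066] yaw 124.03
```

```bash

python3 -m handwheel '[[[0,0,0],[0,0,0.005]],[[0,0,0],[0,0,0.01]],[[0,0,0],[0,0,0.015]]]' ->/dev/null; python3 m.py
python3 -m handwheel '[[[0,0,0],[0,0,0]]]' - >/dev/null; python3 m.py
python3 -m handwheel '[[[0,0,0],[0,0,0.005]],[[0,0,0],[0,0,0.01]],[[0,0,0],[0,0,0.015]]]' ->/dev/null; python3 m.py
python3 -m handwheel '[[[0,0,0],[0,0,0]]]' - ; python3 m.py
```

```text
MZ [ 0.026 -0.542  0.092] yaw 118.66
MZ [ 0.037 -0.634 -0.056] yaw 118.63
MZ [ 0.084 -0.668  0.127] yaw 113.26
clock: 20.85
tool_pos: [0.5339, 0.1039, 0.1458]
orientation: [180.0, 0.0, 113.2]
force: [1.2, -0.5, -3.6]
opening: 0.0139
MZ [ 0.069 -0.733  0.041] yaw 113.24
```

```bash

python3 -m handwheel '[[[0,0,0],[0,0,0.005]],[[0,0,0],[0,0,0.01]]]' ->/dev/null; python3 m.py
python3 -m handwheel '[[[0,0,0],[0,0,0]]]' - >/dev/null; python3 m.py
python3 -m handwheel '[[[0,0,0],[0,0,0]]]' - >/dev/null; python3 m.py
python3 -m handwheel '[[[0,0,0],[0,0,0.005]],[[0,0,0],[0,0,0.01]]]' ->/dev/null; python3 m.py
python3 -m handwheel '[[[0,0,0],[0,0,0]]]' - >/dev/null ; python3 m.py
python3 -m handwheel '[[[0,0,0],[0,0,0]]]' - ; python3 m.py
```

```text
MZ [ 0.103 -0.76   0.197] yaw 109.68
MZ [ 0.105 -0.809  0.087] yaw 109.64
MZ [ 0.051 -0.916  0.038] yaw 109.71
MZ [ 0.062 -0.982  0.204] yaw 106.03
MZ [ 0.128 -1.008  0.215] yaw 106.0
clock: 21.52
tool_pos: [0.5339, 0.1039, 0.1458]
orientation: [180.0, -0.0, 106.1]
force: [2.6, 0.9, -6.1]
opening: 0.0136
MZ [ 0.121 -1.161  0.184] yaw 106.08
```

```bash

python3 -m handwheel '[[[0,0,0],[0,0,0.003]],[[0,0,0],[0,0,0.006]]]' ->/dev/null; python3 m.py
for i in 1 2 3 4; do python3 -m handwheel '[[[0,0,0],[0,0,0]]]' - >/dev/null; python3 m.py; done
```

```text
MZ [ 0.157 -1.339  0.233] yaw 103.76
MZ [ 0.17  -1.452  0.197] yaw 103.72
MZ [ 0.151 -1.459  0.165] yaw 103.8
MZ [ 0.209 -1.587  0.15 ] yaw 103.8
MZ [ 0.234 -1.643  0.201] yaw 103.79
```

Torque has settled at about 0.19 Nm, which is lightly snug. I'll release, lift and verify.

```bash

python3 -m handwheel '[[[0,0,0],[0,0,0]],[[0,0,0],[0,0,0]],[[0,0,0],[0,0,0]],[[0,0,0],[0,0,0]],[[0,0,0],[0,0,0]]]' 0.1 ; python3 m.py
python3 -m handwheel '[[[0,0,-0.1],[0,0,0]],[[0,0,-0.2],[0,0,0]],[[0,0,-0.3],[0,0,0]],[[0,0,-0.4],[0,0,0]],[[0,0,-0.4],[0,0,0]]]' - 
python3 -m handwheel '[[[0,0,0],[0,0,0]],[[0,0,0],[0,0,0]],[[0,0,0],[0,0,0]]]' -
python3 - <<'E'
from h import *
w=snapshot('wrist');fit(*cloud(w,1)[:2])
s=snapshot('side');fit(*cloud(s,0)[:2]);t=snapshot('scene');fit(*cloud(t,0)[:2])
cv2.imwrite('pics/end.png',cv2.resize(np.hstack([w['color'],t['color']])[:,:,::-1],(800,300)))
E
```

```text
clock: 22.43
tool_pos: [0.5338, 0.1038, 0.1462]
orientation: [180.0, -0.0, 103.8]
force: [-0.2, -0.7, -0.4]
opening: 0.0383
MZ [-0.005 -0.1   -0.054] yaw 103.78
clock: 22.85
tool_pos: [0.5357, 0.1044, 0.2303]
orientation: [179.6, -0.0, 103.8]
force: [0.9, 0.8, 0.2]
opening: 0.0392
clock: 23.1
tool_pos: [0.5332, 0.1036, 0.225]
orientation: [-179.9, 0.0, 103.8]
force: [0.1, -0.4, -0.6]
opening: 0.039
A 1190 ctr [0.5327 0.1036] size [0.0142 0.0588] ang 24.7 z 0.1457 axis [0.5324 0.1026] joint -0.506
B 1098 ctr [ 0.5228 -0.0249] size [0.0143 0.0593] ang -4.6 z 0.1454 axis [ 0.5226 -0.027 ] joint 0.006
A 313 ctr [0.532  0.1036] size [0.0153 0.0592] ang 24.6 z 0.144 axis [0.5324 0.1026] joint -0.505
B 39 ctr [ 0.5171 -0.0255] size [0.012  0.0494] ang -9.5 z 0.1448 axis [ 0.5226 -0.027 ] joint 0.091
A 158 ctr [0.5348 0.1037] size [0.0139 0.0588] ang 24.6 z 0.1432 axis [0.5324 0.1026] joint -0.505
B 149 ctr [ 0.5244 -0.0254] size [0.0141 0.0623] ang -5.9 z 0.1432 axis [ 0.5226 -0.027 ] joint 0.027
```

View pics/end.png

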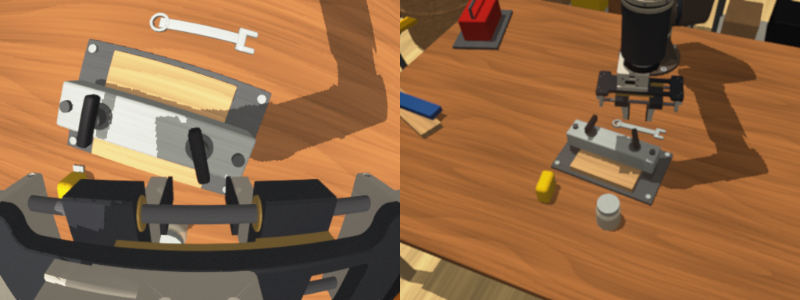

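The wrist view shows grip A at about (200,155) and B straight at about (88,120). The scene view shows the jar, tape and spanner where they were, and the gripper clear of everything. Grip A sprang back 10.9° on release, which is consistent with a peak of about 0.24 Nm settling to the drag.

```bash
python3 -c "
from plant import *
print(close_job())"
```

```text
the job is handed in; nothing more can be done
None
```

The job is handed in at about 23 s on the robot's clock. I used seven pictures and got no verdict back.

- **Crossed screw (world y ≈ -0.026; I did not work out whether it is tee_1 or tee_2):** torque rose from a free joint angle of about 1.0. I stopped at roughly 1.2 rad and about 0.19 Nm, then backed it out to its stop. Torque there jumped to -0.2 Nm. The last wrist image puts the handle at about 0.006 rad; the other two views gave 0.03 and 0.09, the latter from a partly hidden handle.
- **Sound screw (world y ≈ +0.104):** it ran free past 2.5 rad and I turned it to about 2.83 rad. Measured torque settled at about 0.19 Nm. On release it sprang back 10.9° to about 2.64 rad, which suggests a peak near 0.24 Nm with only the drag, about 0.05 Nm, holding it now.
- **Disagreements:** single torque readings scattered by up to about ±0.1 Nm, so I judged by trends and repeated readings. The final handle angles agree with them.
- **First grasp on the crossed screw:** the jaws closed on the wider hub under the grip at 21 mm. I opened, lifted about 15 mm and gripped again. The force readings on the tool stayed under about 9 N, though the jaws squeezed that hub at the fixed grip force.
- **At the end:** the gripper is open and clear, and the jar, tape measure and spanner look untouched in the last picture.

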